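Clip the grease filter back into the downdraft extractor

TASK

Put the slotted steel grease filter back into the open recess of the low extractor: hook its thin tongue edge under the extractor's raised lip first, then swing the handle side down until the filter lies flat and fully home in the recess, and let go. Leave the plain pan lid with the round knob where it lies.

Things in the scene. Friction and masses are not known exactly. Their poses are not given: they have to be found in the camera images.
- filter: Loose slotted steel grease filter, 180 (x) x 140 (y) x 8 mm, about 0.4 kg, flat on the table. Origin: centre of underside, z up. Its -x end is a plain tongue: last 34 mm, 5 mm thick, undersides level. Handle: upright blade, 10 mm thick in x, 60 mm long in y, centred 20 mm from the origin towards +x, from the top face to 48 mm above the underside; pinched across x it holds the filter's pitch.
- tongue (a point): Point on the filter: middle of the tongue's outer edge, on the underside, 90 mm from the filter's origin towards its -x. This edge goes under the lip.
- extractor: Fixed low aluminium extractor, 228 (x) x 188 (y) mm, open on top, fan inside, yaw within 15 degrees. Origin: centre of underside, z up. Recess inside: 196 (x) x 156 (y) mm, centred; a 22 mm ledge all round carries the filter at height 30 mm. Walls at +x and sides 38 mm high, -x wall 56 mm with the lip. Seated, filter and extractor x axes point the same way; 8 mm play each way in x and y.
- lip (a point): Point on the extractor: middle of the lip's free edge, on its underside, at extractor x -72, height 52 mm. The lip is a 4 mm sheet reaching 26 mm over the recess from the -x wall along its full width, 22 mm above the ledge. The opening left, 170 mm, is shorter than the filter: enter tilted 10 to 20 degrees, tongue end low.
- lid: Loose plain steel pan lid, 176 (x) x 108 (y) mm, no slots, a round knob in the middle, 38 mm high in all. Not needed; leave it alone. Origin: centre of the underside.
Not all that is in view belongs to the job. What is shaped like the filter but blue is not meant.

How it is judged:
By the outcome, as a careful person would: the job done as asked, in the order asked, and still so for the second after the job is handed in, with the robot touching nothing.
It also fails if it takes over 48 s, if anything falls off the work surface, if the arm or the gripper's body presses on something with over 40 N, if the wrist force passes 120 N, or if a joint passes its speed limit or range.

ROBOT

A 6-joint arm with a two-finger parallel gripper is mounted at the origin on the work surface. World frame = base frame: x ahead of the robot, y to its left, z up, the work surface at z = 0. Lengths are in m, angles in rad, forces in N, time in s.
With the tool pointing down it reaches from about 0.375 to 0.925 m from the base axis. Payload 5.7 kg.
Tool frame: the origin (TCP) lies at the very end of the fingers, on their centre line; the grasp point (between the pads) lies 19 mm behind it; x points along the fingers, z is the direction in which the jaws open and shut, and the axes are right-handed (so a half turn about x gives the same grasp; the last joint's range is limited). The gripper opens to 88 mm and grips with 3 to 60 N. Pads are 20 mm wide; open, the fingers measure 115 mm over their backs; the gripper's body (75 mm by 178 mm) begins 61 mm behind the grasp point.
Start: joints at [1.03, 0.359, 1.51, -0, 1.272, -0.115], TCP at [0.248, 0.546, 0.223] pointing down, gripper open.
Joint ranges: [-2.97, 2.97], [-1.01, 2.36], [0.21, 2.38], [-0.96, 4.11], [0.2, 2.71], [-2.98, 2.98]. Speed limits (rad/s): [2.39, 2.39, 3.14, 3.14, 3.14, 3.14].

INTERFACE

Orientations are given as a unit quaternion [x, y, z, w].
In Python, from station import env gives the robot as it stands. The module is installed in compiled form; this text tells all that it offers.
- The arm moves only by the tool step_arm, never from a script. Its argument "plan" is a list of rows, each a list of 2 entries, a list of its own where there are three numbers: the shift along the world's x, y, z in mm, then the turn, a rotation vector about the world's x, y, z in rad. In form: [[[x, y, z], [rx, ry, rz]], ...]. A call has 1 to 10 rows; each row is the pose to reach, as a shift and turn from the pose measured when the call began; what a row does not reach only later rows make up. A row lasts 1/8 s, in which the tool goes at most 62.5 mm and 10.7 degrees, less where a joint would pass 70% of its speed; a pose out of reach is approached as far as the arm can. A call with a gripper value outside its range is refused whole. "jaw" is the gripper's target within -1 to 1 (fully open at 1, half-way at 0, shut at -1), set as the call begins (left out, the last holds). The fingers move at their own pace and stop on an object; "grip_force" is the grip in N (left out, the last holds). Time passes only in rows, so rows that repeat a pose let the fingers close. It gives the time, the measured TCP pose, the force and the opening at its end, in the units of the state.
- env.observe(): the state, without advancing time (a new reading comes with each control period).
- env.camera(name): name is "side" or "top" or "wrist"; returns a dict with "color" (420x560x3 uint8, red, green, blue), "fx", "fy", "cx", "cy" (pixels), "extrinsics" (4x4, takes a point from world to camera coordinates). Camera axes: x right, y down, z forward; pixel columns grow to the right and rows downward; lengths in m; the calibration is good to about 2 mm. A picture is of the moment at which its call begins. There is no depth.
- env.job_done(): hands the job in, once; it reports no verdict.
The state is a dict: "time_s": time; "q": joint angles; "dq": joint speeds; "tau": joint torques, N m; "tool_pos": TCP position; "tcp_rot": TCP orientation; "contact_force": force on the tool from outside, world axes, zero at the start; "torque": the same for the moment, N m; "gripper_width": opening from 0.0 (shut) to 1.0 (fully open).
Only numpy, scipy, OpenCV 4.12 (cv2) and the standard library are available. Lean on these libraries where they do the work, as an engineer would, in place of code of your own. Each camera call takes 0.05 s, during which the arm holds its last target.

## Working session

There is one attempt and no reset: what is moved stays moved. The work goes in short steps, Python scripts to look and compute and a tool call to move; the robot and the scene stay as the last step left them, time stands still between calls to the robot, and variables do not carry over. Pictures are saved under pics/ and viewed, and the job is handed in when it is done.

Besides the shell and the picture viewer there is one more tool, called after "Call:" as a command line: name --argument value ..., lists and objects as JSON in quotes. step_arm: Moves the arm, as the interface text tells. Its arguments: {"type":"object","properties":{"plan":{"type":"array"},"jaw":{"type":"number"},"grip_force":{"type":"number"}},"required":["plan"]}

```bash
mkdir -p pics
python3 - <<'E'
from station import env
import cv2,numpy as np
print(env.observe())
for n in("top","side","wrist"):
    c=env.camera(n); cv2.imwrite(f"pics/{n}0.png",c["color"][:,:,::-1]); np.savez(f"{n}0.npz",**c)
    print(n,c["fx"],c["cx"],c["cy"]); print(np.round(c["extrinsics"],3))
E
```

```text
{'time_s': 0.0, 'q': array([ 1.02990962e+00,  3.59478118e-01,  1.51143696e+00, -1.71428620e-05,
        1.27246218e+00, -1.15085582e-01]), 'dq': array([ 0.00091848, -0.00254175, -0.00120724, -0.00142076,  0.00068592,
        0.00039604]), 'tau': array([-2.95685168e-04, -5.15379846e+01, -2.70738262e+01,  6.74129021e-02,
        3.48030380e-02, -8.87564693e-05]), 'tool_pos': array([0.24748126, 0.54583352, 0.22182386]), 'tcp_rot': array([-0.38334834,  0.59492133,  0.38278065,  0.59379427]), 'contact_force': array([-0.63587734, -0.34310301, -0.35472479]), 'torque': array([0.06106941, 0.03181872, 0.06134712]), 'gripper_width': 1.0039617483358168}
top 483.8475116184178 284.2829218753314 204.47081028961125
[[ 0.018 -1.    -0.019 -0.114]
 [-0.985 -0.015 -0.171  0.435]
 [ 0.171  0.022 -0.985  1.396]
 [ 0.     0.     0.     1.   ]]
side 385.75026498989047 282.3761446633194 206.6934920752348
[[ 0.989 -0.148  0.005 -0.438]
 [-0.106 -0.731 -0.674 -0.011]
 [ 0.103  0.666 -0.739  1.126]
 [ 0.     0.     0.     1.   ]]
wrist 355.5315997454964 283.9732519000328 209.66913769270872
[[ 0.413  0.911 -0.001 -0.6  ]
 [ 0.877 -0.397  0.27  -0.032]
 [ 0.246 -0.112 -0.963  0.391]
 [ 0.     0.     0.     1.   ]]
```

View pics/top0.png

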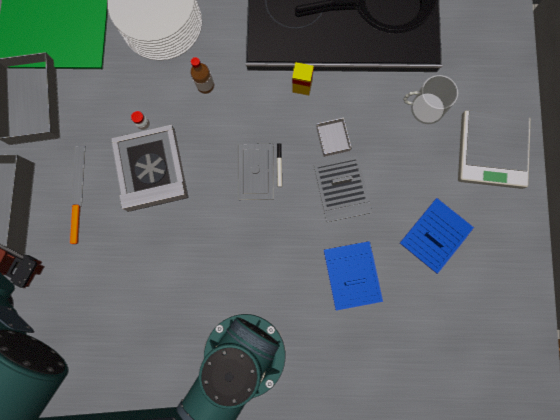

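View pics/side0.png

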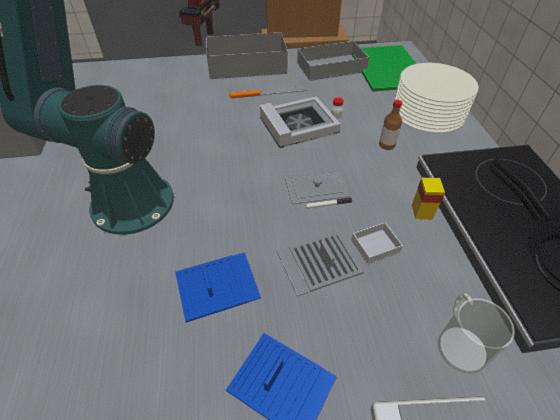

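View pics/wrist0.png

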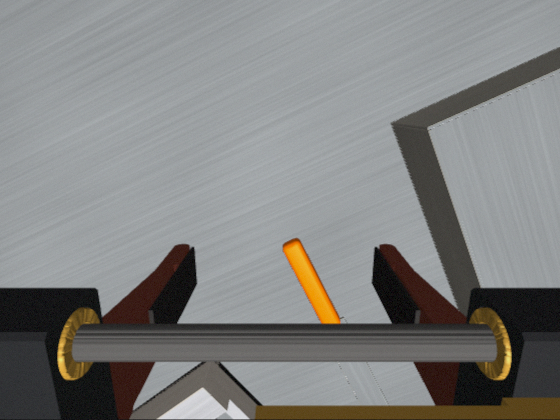

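Run:
```python
import cv2
t=cv2.imread("pics/top0.png")
a=cv2.resize(t[120:230,290:390],None,fx=5.4,fy=5.4,interpolation=cv2.INTER_CUBIC)
b=cv2.resize(t[110:220,100:200],None,fx=5.4,fy=5.4,interpolation=cv2.INTER_CUBIC)
cv2.imwrite("pics/zf.png",a);cv2.imwrite("pics/ze.png",b)
s=cv2.imread("pics/side0.png")
cv2.imwrite("pics/zsf.png",cv2.resize(s[220:300,265:375],None,fx=7,fy=7,interpolation=cv2.INTER_CUBIC))
cv2.imwrite("pics/zse.png",cv2.resize(s[85:155,250:350],None,fx=7,fy=7,interpolation=cv2.INTER_CUBIC))
```

```text
(no output)
```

View pics/zf.png

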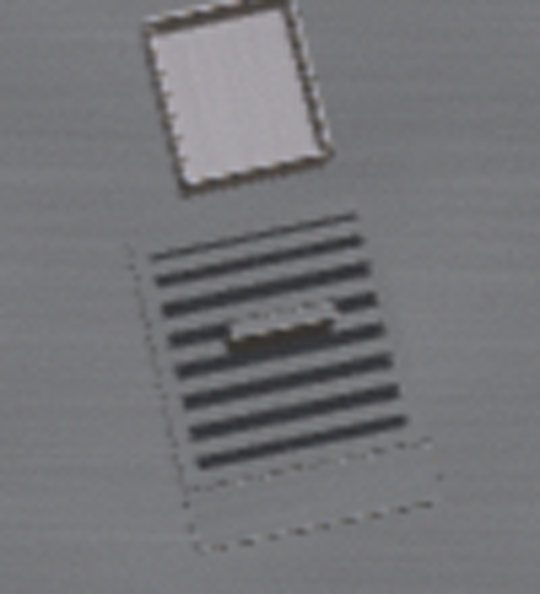

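View pics/ze.png

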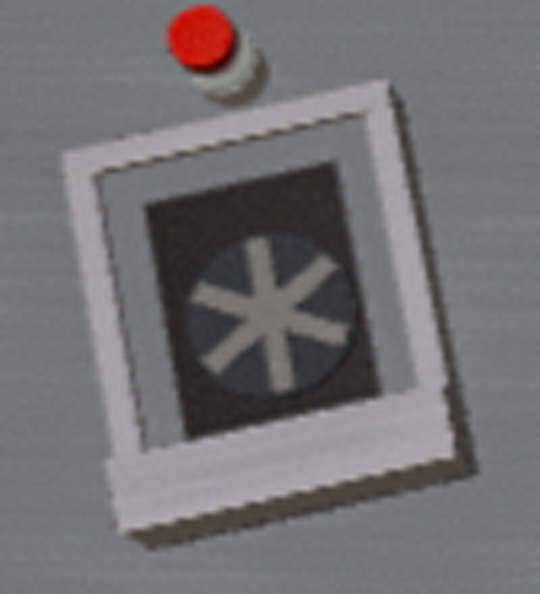

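View pics/zsf.png

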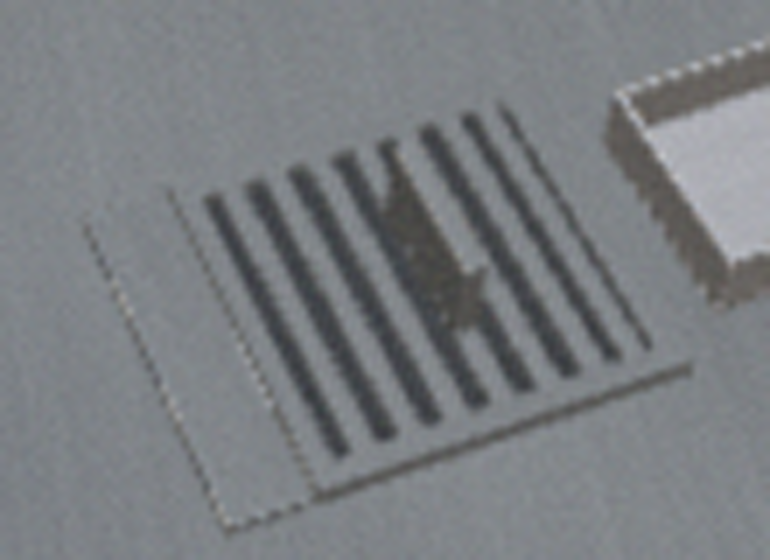

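View pics/zse.png

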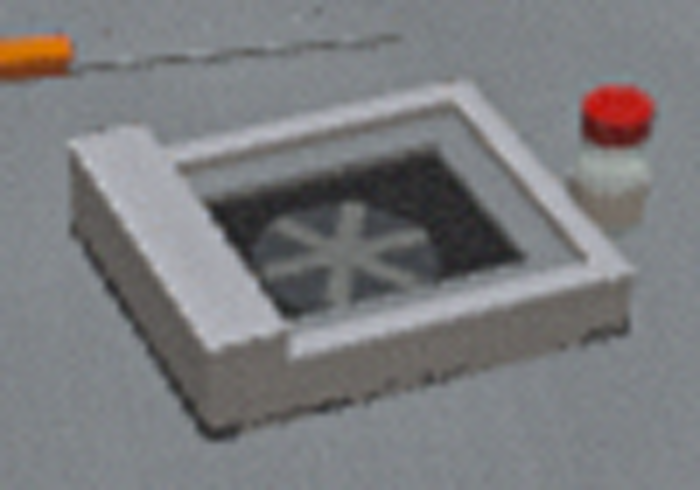

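```bash
cat > h.py <<'E'
import numpy as np
def cast(c,uv,z):
    E=c["extrinsics"];R,t=E[:3,:3],E[:3,3]
    o=-R.T@t
    d=R.T@np.array([(uv[0]-c["cx"])/c["fx"],(uv[1]-c["cy"])/c["fy"],1.])
    return o+d*(z-o[2])/d[2]
def proj(c,p):
    q=c["extrinsics"][:3,:3]@np.array(p)+c["extrinsics"][:3,3]
    return np.array([c["fx"]*q[0]/q[2]+c["cx"],c["fy"]*q[1]/q[2]+c["cy"]])
E
python3 - <<'E'
from h import *
np.set_printoptions(precision=4,suppress=True)
T=np.load("top0.npz");S=np.load("side0.npz")
def tz(u,v,ox,oy,s): return ((u+.5)/s-.5+ox,(v+.5)/s-.5+oy)
f=lambda u,v,z:cast(T,tz(u,v,290,120,5.4),z)
e=lambda u,v,z:cast(T,tz(u,v,100,110,5.4),z)
sf=lambda u,v,z:cast(S,tz(u,v,265,220,7),z)
se=lambda u,v,z:cast(S,tz(u,v,250,85,7),z)
def pr(n,P,Q):
    d=P-Q; print(n,P[:2],Q[:2],"mid",((P+Q)/2)[:2],"len",np.linalg.norm(d),"dir",np.degrees(np.arctan2(d[1],d[0])))
print("FILTER top");
pr("tongue",f(198,550,.0025),f(437,502,.0025)); pr("step",f(190,488,.0065),f(435,442,.0065))
pr("slot1",f(150,258,.008),f(355,215,.008)); pr("slot8",f(200,465,.008),f(405,422,.008))
pr("handle",f(232,328,.048),f(333,308,.048))
print("side")
pr("tongue",sf(85,222,.0025),sf(230,530,.0025)); pr("step",sf(170,190,.0065),sf(318,495,.0065))
pr("slot1",sf(503,105,.008),sf(650,345,.008)); pr("slot8",sf(212,198,.008),sf(343,455,.008))
print("EXTR")
pr("-x outer",e(122,530,.056),e(455,458,.056)); pr("lip edge",e(108,460,.056),e(447,388,.056)); pr("+x outer",e(65,153,.038),e(388,82,.038))
pr("lip edge s",se(150,128,.056),se(288,328,.056));pr("-x outer s",se(72,148,.056),se(210,350,.056)); pr("+x outer s",se(463,82,.038),se(632,270,.038))
E
```

```text
FILTER top
tongue [ 0.3928 -0.2336] [ 0.4218 -0.3666] mid [ 0.4073 -0.3001] len 0.1361383166658247 dir 102.33156473408714
step [ 0.427  -0.2287] [ 0.4551 -0.3652] mid [ 0.4411 -0.297 ] len 0.1393604835898786 dir 101.62383857402791
slot1 [ 0.5583 -0.2055] [ 0.5849 -0.3214] mid [ 0.5716 -0.2635] len 0.11888764852397243 dir 102.93541527337108
slot8 [ 0.4399 -0.2342] [ 0.4659 -0.3484] mid [ 0.4529 -0.2913] len 0.11720965725529355 dir 102.85488893922572
handle [ 0.5093 -0.2488] [ 0.5213 -0.3039] mid [ 0.5153 -0.2763] len 0.05647971411496978 dir 102.24543536524051
side
tongue [ 0.3932 -0.2338] [ 0.4244 -0.3685] mid [ 0.4088 -0.3012] len 0.13829908181658895 dir 103.0479606551807
step [ 0.4264 -0.2267] [ 0.4561 -0.3619] mid [ 0.4413 -0.2943] len 0.13839660526644923 dir 102.39028680762561
slot1 [ 0.5596 -0.2064] [ 0.5854 -0.3204] mid [ 0.5725 -0.2634] len 0.11690493402375118 dir 102.75099930574265
slot8 [ 0.4412 -0.2337] [ 0.4675 -0.3486] mid [ 0.4543 -0.2912] len 0.11785545239471648 dir 102.90883003855366
EXTR
-x outer [0.4166 0.3679] [0.4591 0.1884] mid [0.4378 0.2781] len 0.18447846961360204 dir 103.30201235782665
lip edge [0.4552 0.3785] [0.498  0.1949] mid [0.4766 0.2867] len 0.18858459097307617 dir 103.11387949565619
+x outer [0.6347 0.4232] [0.6787 0.2424] mid [0.6567 0.3328] len 0.1861494691522804 dir 103.67014638561933
lip edge s [0.4578 0.3754] [0.5004 0.1992] mid [0.4791 0.2873] len 0.18127971969567827 dir 103.58353965251398
-x outer s [0.4164 0.363 ] [0.4617 0.1877] mid [0.439  0.2754] len 0.18100772450249306 dir 104.51412721751579
+x outer s [0.6326 0.4236] [0.6803 0.2455] mid [0.6564 0.3345] len 0.1843934193289452 dir 104.98540008140306
```

```bash
cat >> h.py <<'E'
from scipy.spatial.transform import Rotation as Ro
def tgt(yaw,tilt,sgn):
    # tool x down, tool z along sgn*object x ; tilt = tongue-low angle (deg)
    a=np.radians(yaw); ex=np.array([np.cos(a),np.sin(a),0]); ey=np.array([-np.sin(a),np.cos(a),0])
    X=np.array([0,0,-1.]);Z=sgn*ex;Y=np.cross(Z,X)
    return Ro.from_rotvec(-np.radians(tilt)*ey)*Ro.from_matrix(np.c_[X,Y,Z])
def row(o,p,R):
    R0=Ro.from_quat(o["tcp_rot"])
    return np.round((np.array(p)-o["tool_pos"])*1000,1),np.round((R*R0.inv()).as_rotvec(),4)
E
python3 - <<'E'
from station import env
from h import *
o=env.observe();print(Ro.from_quat(o["tcp_rot"]).as_matrix().round(3))
for s in(1,-1): print(row(o,[.5152,-.276,.15],tgt(12.9,0,s)))
E
```

```text
[[-0.001 -0.911  0.413]
 [-0.001  0.413  0.911]
 [-1.     0.    -0.001]]
(array([ 267.6, -822. ,  -72. ]), array([ 8.000e-04, -1.300e-03, -9.198e-01]))
(array([ 267.6, -822. ,  -72. ]), array([1.5000e-03, 1.0000e-03, 2.2218e+00]))
```

Call:
step_arm --plan '[[[25,-50,0],[0,0,-0.06]],[[45,-105,0],[0,0,-0.12]],[[65,-160,0],[0,0,-0.18]],[[80,-215,0],[0,0,-0.24]],[[95,-270,0],[0,0,-0.3]],[[115,-325,0],[0,0,-0.36]],[[130,-380,0],[0,0,-0.42]],[[145,-435,0],[0,0,-0.48]],[[165,-490,0],[0,0,-0.54]],[[180,-545,0],[0,0,-0.6]]]' --jaw 0.2

```text
time_s: 1.4
tool_pos: [0.4281, -0.001, 0.2221]
tcp_rot: [-0.19, 0.681, 0.189, 0.681]
contact_force: [-0.9, 0.3, -0.7]
gripper_width: 0.601
```

Run:
```python
from station import env
from h import *
o=env.observe();print(o["time_s"],o["tool_pos"],o["q"],o["contact_force"],o["gripper_width"])
print(row(o,[.5152,-.276,.13],tgt(12.9,0,1)))
```

```text
1.4 [ 0.42809214 -0.0009755   0.22213794] [-1.63365076e-01  1.07858647e-01  1.85836893e+00 -6.75816585e-04
  1.17576605e+00 -7.05901421e-01] [-0.88767478  0.25305607 -0.7459102 ] 0.6008113134630877
(array([  87.1, -275. ,  -92.1]), array([ 0.0005, -0.0006, -0.3176]))
```

Call:
step_arm --plan '[[[15,-46,0],[0,0,-0.053]],[[29,-92,-10],[0,0,-0.106]],[[44,-138,-30],[0,0,-0.159]],[[58,-184,-50],[0,0,-0.212]],[[73,-230,-70],[0,0,-0.265]],[[87,-275,-92],[0,0,-0.318]],[[87,-275,-92],[0,0,-0.318]],[[87,-275,-92],[0,0,-0.318]]]'

```text
time_s: 2.4
tool_pos: [0.5144, -0.2752, 0.1298]
tcp_rot: [-0.079, 0.703, 0.08, 0.702]
contact_force: [0.3, 0.3, -0.1]
gripper_width: 0.601
```

Run:
```python
from station import env
from h import *
import cv2
c=env.camera("wrist");cv2.imwrite("pics/w1.png",c["color"][:,:,::-1]);np.savez("w1.npz",**c)
o=env.observe();print(o["time_s"],o["tool_pos"],o["gripper_width"])
print(row(o,[.5152,-.276,.018],tgt(12.9,0,1)))
```

```text
2.45 [ 0.51458738 -0.27487745  0.13025904] 0.6014695340566244
(array([   0.6,   -1.1, -112.3]), array([-0.0005, -0.0013, -0.0003]))
```

View pics/w1.png

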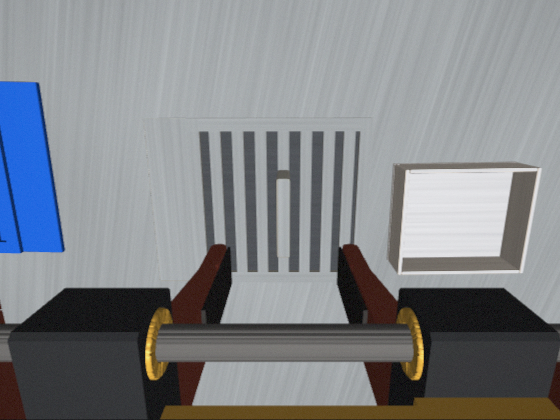

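Run:
```python
from h import *
c=np.load("w1.npz")
P,Q=cast(c,(283,179),.048),cast(c,(284,256),.048);print(P,Q,(P+Q)/2,np.linalg.norm(P-Q))
for a,b in(((201,132),(207,273)),((359,132),(352,272))):
    P,Q=cast(c,a,.008),cast(c,b,.008);d=P-Q;print(P,Q,(P+Q)/2,np.degrees(np.arctan2(d[1],d[0])))
```

```text
[ 0.5068655  -0.24779757  0.048     ] [ 0.52045889 -0.30406008  0.048     ] [ 0.51366219 -0.27592882  0.048     ] 0.05788134867280776
[ 0.43741231 -0.23313155  0.008     ] [ 0.46208246 -0.35135521  0.008     ] [ 0.44974738 -0.29224338  0.008     ] 101.78697041733837
[ 0.55808285 -0.20550072  0.008     ] [ 0.58544397 -0.32202579  0.008     ] [ 0.57176341 -0.26376326  0.008     ] 103.21417532033014
```

Call:
step_arm --plan '[[[0,-1,-35],[0,0,0]],[[0,-1,-70],[0,0,0]],[[0,-1,-95],[0,0,0]],[[0,-1,-111],[0,0,0]],[[0,-1,-111],[0,0,0]],[[0,-1,-111],[0,0,0]]]'

```text
time_s: 3.2
tool_pos: [0.5153, -0.2761, 0.0203]
tcp_rot: [-0.08, 0.703, 0.08, 0.703]
contact_force: [-0.2, 0.1, -0.7]
gripper_width: 0.601
```

Call:
step_arm --plan '[[[0,0,0],[0,0,0]],[[0,0,0],[0,0,0]],[[0,0,0],[0,0,0]],[[0,0,0],[0,0,0]],[[0,0,0],[0,0,0]],[[0,0,0],[0,0,0]],[[0,0,0],[0,0,0]],[[0,0,0],[0,0,0]]]' --jaw -1 --grip_force 45

```text
time_s: 4.2
tool_pos: [0.5148, -0.276, 0.0203]
tcp_rot: [-0.08, 0.703, 0.08, 0.702]
contact_force: [-3.8, -1.1, 2.9]
gripper_width: 0.111
```

```bash
cat >> h.py <<'E'
EO=np.array([.5475,.3053]);EY=13.7
HX,HZ,HY=.110,.0203,0.
def pose(xt,zt,tilt,dy=0.,dyaw=0.):
    a=np.radians(EY);t=np.radians(tilt)
    x=xt/1000+HX*np.cos(t)-HZ*np.sin(t); z=zt/1000+HX*np.sin(t)+HZ*np.cos(t)
    p=EO+x*np.array([np.cos(a),np.sin(a)])+dy/1000*np.array([-np.sin(a),np.cos(a)])
    return [*p,z],tgt(EY+.1+dyaw,tilt,1)
E
python3 - <<'E'
from station import env
from h import *
o=env.observe()
print(o["tool_pos"],np.degrees(o["q"]))
print(row(o,*pose(-60,120,0)),row(o,*pose(-60,100,15)))
E
```

```text
[ 0.5148221  -0.2760231   0.02034924] [-3.49446490e+01  3.33405071e+01  9.90827518e+01 -5.60432869e-02
  4.75992225e+01 -4.78599077e+01]
(array([ 81.3, 593.2, 120. ]), array([ 0.0004, -0.0007,  0.0148])) (array([ 72.5, 591. , 127.7]), array([ 0.0609, -0.2554,  0.0147]))
```

Call:
step_arm --plan '[[[0,0,15],[0,0,0]],[[0,0,40],[0,0,0]],[[0,0,75],[0,0,0]],[[0,0,110],[0,0,0]],[[0,0,140],[0,0,0]],[[0,0,140],[0,0,0]]]'

```text
time_s: 4.95
tool_pos: [0.5169, -0.2769, 0.1631]
tcp_rot: [-0.081, 0.701, 0.078, 0.704]
contact_force: [0.9, -0.9, -4.5]
gripper_width: 0.109
```

Call:
step_arm --plan '[[[3,20,0],[0,0,0]],[[9,70,0],[0,0,0]],[[15,120,0],[0,0,0]],[[21,170,0],[0,0,0]],[[27,220,0],[0,0,0.01]],[[33,270,0],[0,0,0.01]],[[39,320,0],[0,0,0.01]],[[45,370,0],[0,0,0.01]],[[51,410,0],[0,0,0.015]],[[56,440,0],[0,0,0.015]]]'

```text
time_s: 6.2
tool_pos: [0.5709, 0.166, 0.1611]
tcp_rot: [-0.087, 0.702, 0.085, 0.702]
contact_force: [0.2, 0.1, -4.1]
gripper_width: 0.115
```

Run:
```python
from station import env
from h import *
o=env.observe()
print(o["time_s"],o["tool_pos"],o["gripper_width"])
print(row(o,*pose(-60,100,15)))
```

```text
6.2 [0.57089915 0.1660057  0.16113988] 0.11518419973918519
(array([ 16.4, 149. , -13.1]), array([ 0.0657, -0.2529, -0.0015]))
```

Call:
step_arm --plan '[[[4,40,0],[0.011,-0.042,0]],[[8,80,0],[0.022,-0.084,0]],[[12,115,-4],[0.033,-0.126,0]],[[15,140,-8],[0.044,-0.168,0]],[[16,149,-13],[0.055,-0.21,0]],[[16,149,-13],[0.065,-0.252,-0.0015]],[[16,149,-13],[0.065,-0.252,-0.0015]],[[16,149,-13],[0.065,-0.252,-0.0015]]]'

```text
time_s: 7.2
tool_pos: [0.586, 0.3152, 0.1472]
tcp_rot: [-0.074, 0.606, 0.095, 0.787]
contact_force: [0.2, 0.7, -3.7]
gripper_width: 0.11
```

Run:
```python
from station import env
from h import *
import cv2
for n in("top","side","wrist"):
    c=env.camera(n);im=c["color"][:,:,::-1];np.savez(f"{n}2.npz",**c)
    if n=="top": im=cv2.resize(im[90:240,70:250],None,fx=4,fy=4,interpolation=cv2.INTER_CUBIC)
    if n=="side": im=cv2.resize(im[60:180,220:370],None,fx=5,fy=5,interpolation=cv2.INTER_CUBIC)
    cv2.imwrite(f"pics/{n}2.png",im)
o=env.observe();print(o["time_s"],o["tool_pos"],o["gripper_width"])
print(row(o,*pose(-60,100,15)))
```

```text
7.35 [0.58720502 0.31506866 0.14807707] 0.10991999354723253
(array([ 0.1, -0.1,  0. ]), array([ 0.0006, -0.0012,  0.0004]))
```

View pics/top2.png

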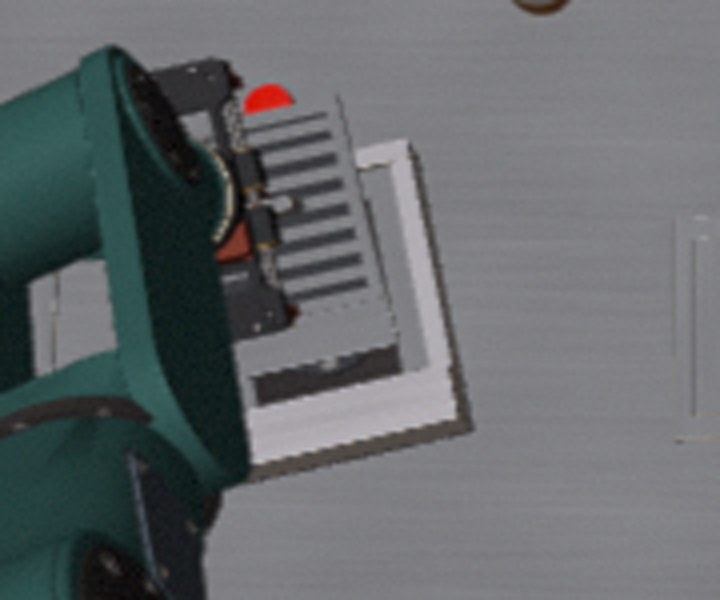

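View pics/side2.png

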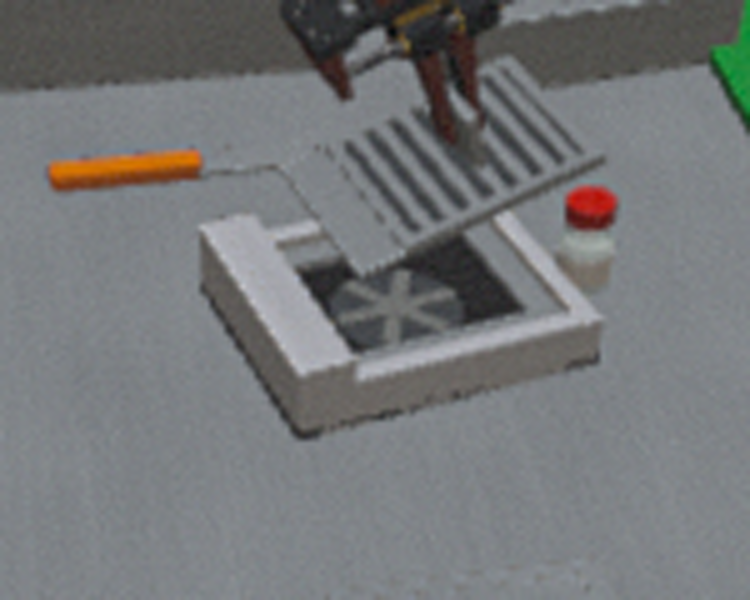

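View pics/wrist2.png

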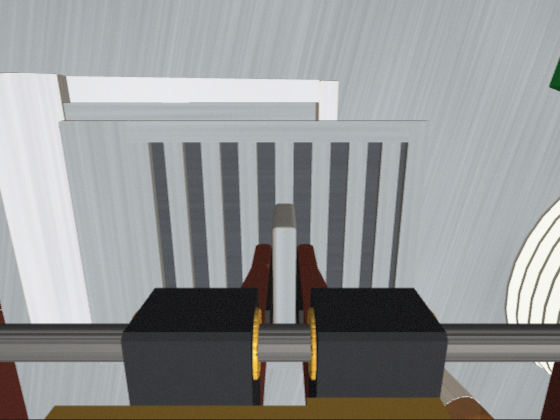

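Run:
```python
from h import *
T=np.load("top2.npz");S=np.load("side2.npz");W=np.load("wrist2.npz")
a=np.radians(EY)
def ext(x,y,z): return np.array([EO[0]+x*np.cos(a)-y*np.sin(a),EO[1]+x*np.sin(a)+y*np.cos(a),z])
zt=lambda p:((p-[70,90]+.5)*4-.5).round(1)
zs=lambda p:((p-[220,60]+.5)*5-.5).round(1)
def fil(s,y,h,t=np.radians(15)): return ext(-.060+s*np.cos(t)-h*np.sin(t),y,.1+s*np.sin(t)+h*np.cos(t))
for n,p in dict(tong=fil(0,-.07,0),tong_y=fil(0,.07,0),far=fil(.18,-.07,.008),lipc=ext(-.072,-.094,.056),lipc2=ext(-.072,.094,.056),wallc=ext(.114,-.094,.038),outer=ext(-.114,-.094,.056),inner=ext(.098,-.078,.038)).items():
    print(n,"top",zt(proj(T,p)),"side",zs(proj(S,p)),"wrist",proj(W,p).round(1))
```

```text
tong top [398.5 342.7] side [359.2 280.9] wrist [103.3 358. ]
tong_y top [206.9 385.4] side [280.1 172.3] wrist [ 65.2 119.9]
far top [335.5  93.4] side [603.5 153.4] wrist [404.6 367.9]
lipc top [448.3 364.8] side [355.3 361.3] wrist [102.8 349.6]
lipc2 top [198.5 420.5] side [252.7 213.4] wrist [59.3 76. ]
wallc top [409.2 138.3] side [603.3 321.5] wrist [330.9 303.2]
outer top [458.8 419.2] side [295.9 375.9] wrist [ 37.4 359.5]
inner top [392.4 162.4] side [571.8 313.9] wrist [314.7 289.5]
```

Run:
```python
from station import env
from h import *
o=env.observe()
for a in((-60,34,15),(-91,33,15),(-91,32,10),(-91,31.5,5),(-91,31,0)):print(a,*row(o,*pose(*a)))
```

```text
(-60, 34, 15) [  0.1  -0.1 -66. ] [ 0.0006 -0.0012  0.0004]
(-91, 33, 15) [-30.   -7.4 -67. ] [ 0.0006 -0.0012  0.0004]
(-91, 32, 10) [-26.3  -6.5 -77. ] [-0.0202  0.0836  0.0004]
(-91, 31.5, 5) [-23.4  -5.8 -86.8] [-0.041   0.1683  0.0004]
(-91, 31, 0) [-21.2  -5.3 -96.8] [-0.0618  0.2531  0.0004]
```

Call:
step_arm --plan '[[[0,0,-20],[0,0,0]],[[0,0,-40],[0,0,0]],[[0,0,-56],[0,0,0]],[[0,0,-66],[0,0,0]],[[0,0,-66],[0,0,0]],[[0,0,-66],[0,0,0]]]'

```text
time_s: 8.1
tool_pos: [0.5878, 0.3153, 0.0827]
tcp_rot: [-0.073, 0.604, 0.095, 0.788]
contact_force: [-0.3, 0.2, -3.1]
gripper_width: 0.112
```

```bash
cat > look.py <<'E'
from station import env
from h import *
import cv2,sys
k=sys.argv[1]
for n in("side","wrist"):
    c=env.camera(n);im=c["color"][:,:,::-1];np.savez(f"{n}{k}.npz",**c)
    if n=="side": im=cv2.resize(im[60:180,220:370],None,fx=5,fy=5,interpolation=cv2.INTER_CUBIC)
    cv2.imwrite(f"pics/{n}{k}.png",im)
o=env.observe();print(o["time_s"],o["tool_pos"],o["gripper_width"],o["contact_force"],o["torque"])
for a in((-91,33,15),(-91,32,10),(-91,31.5,5),(-91,31,0)):print(a,*row(o,*pose(*a)))
E
python3 look.py 3
```

```text
8.2 [0.58786139 0.31536244 0.08295775] 0.11403872338228907 [-0.14473411 -0.17403597 -4.71291481] [-0.1545879   0.32837247  0.01249453]
(-91, 33, 15) [-30.6  -7.7  -1.9] [-0.      0.0003  0.0004]
(-91, 32, 10) [-27.   -6.8 -11.9] [-0.0208  0.085   0.0004]
(-91, 31.5, 5) [-24.   -6.1 -21.6] [-0.0416  0.1698  0.0004]
(-91, 31, 0) [-21.9  -5.6 -31.7] [-0.0624  0.2545  0.0004]
```

View pics/side3.png

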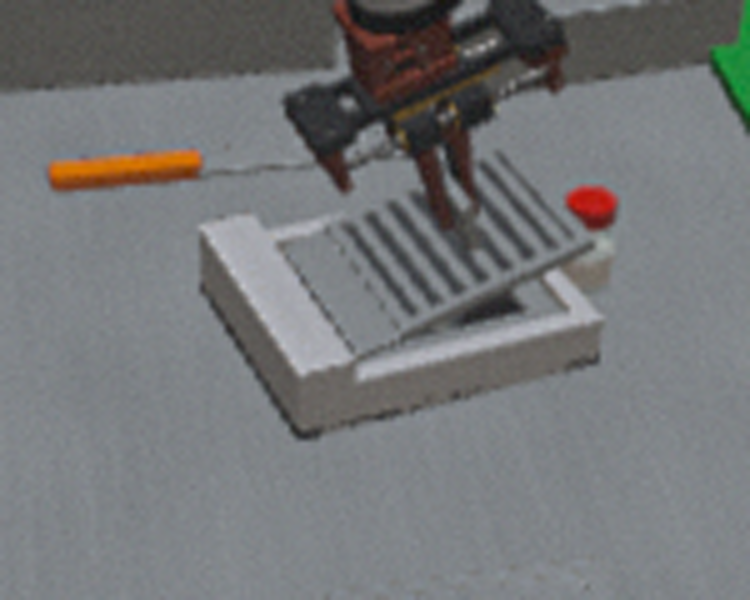

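View pics/wrist3.png

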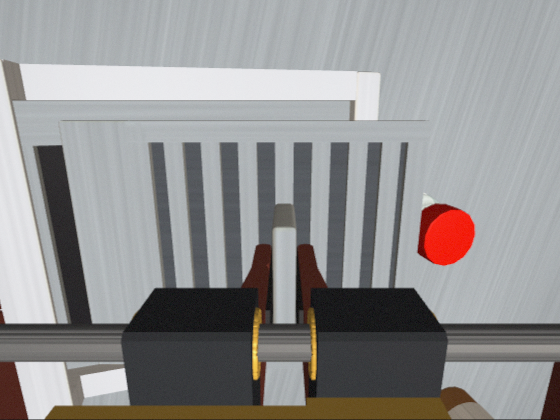

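Run:
```python
from h import *
W=np.load("wrist3.npz");a=np.radians(EY)
def toext(p): d=p[:2]-EO; return np.array([d@[np.cos(a),np.sin(a)],d@[-np.sin(a),np.cos(a)]])*1000
print(toext(cast(W,(64,122),.040)),[toext(cast(W,(u,100),.038)).round(1) for u in(25,350)],toext(cast(W,(380,72),.038)))
print(toext(cast(W,(429,122),.0347+.0466+.0077)))
```

```text
[-58.21491621  69.17113429] [array([-73.8,  79.4]), array([93.7, 80.7])] [112.14127956  96.66316963]
[111.51809356  69.50262461]
```

Call:
step_arm --plan '[[[-8,-1,0],[0,0,0]],[[-16,-3,-1],[0,0,0]],[[-24,-5,-1],[0,0,0]],[[-31,-7,-2],[0,0,0]],[[-31,-7,-2],[0,0,0]],[[-31,-7,-2],[0,0,0]]]'

```text
time_s: 8.95
tool_pos: [0.5572, 0.3085, 0.0811]
tcp_rot: [-0.073, 0.604, 0.095, 0.788]
contact_force: [0.6, 0.2, -3.0]
gripper_width: 0.112
```

```bash
python3 look.py 4
```

```text
9.05 [0.55740585 0.30853906 0.0811283 ] 0.11249258058889039 [ 0.32722649  0.44078579 -4.5676455 ] [-0.100504    0.31680679  0.05174957]
(-91, 33, 15) [-0.2 -0.9 -0. ] [-0.0003  0.0009  0.0005]
(-91, 32, 10) [  3.5   0.  -10. ] [-0.0211  0.0857  0.0005]
(-91, 31.5, 5) [  6.4   0.7 -19.8] [-0.0419  0.1704  0.0005]
(-91, 31, 0) [  8.6   1.3 -29.8] [-0.0627  0.2552  0.0005]
```

View pics/side4.png

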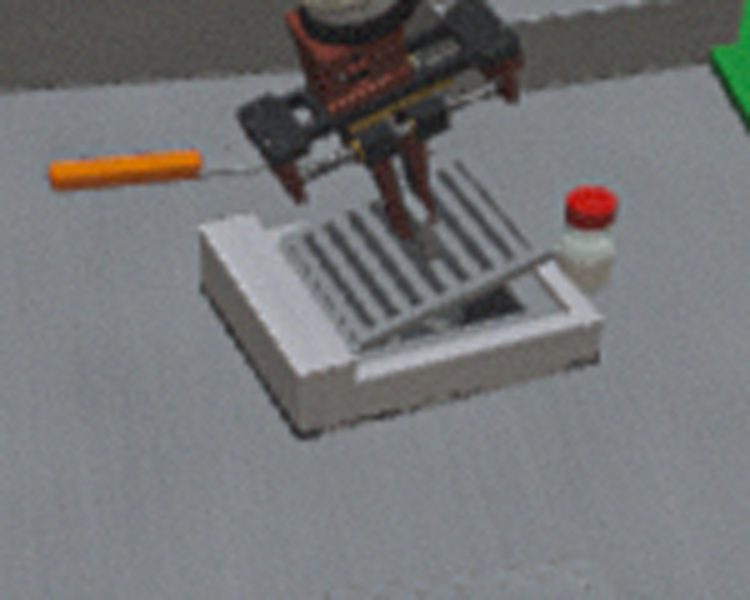

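View pics/wrist4.png

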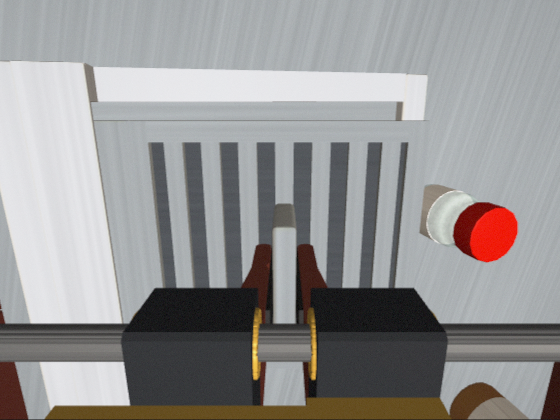

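Call:
step_arm --plan '[[[1.5,0.5,-5],[-0.01,0.042,0]],[[3.5,1,-10],[-0.021,0.085,0]],[[5,1.3,-15],[-0.031,0.128,0]],[[6.5,1.6,-20],[-0.042,0.17,0]],[[7.5,1.9,-25],[-0.052,0.213,0]],[[8.5,2.2,-29.5],[-0.062,0.255,0]],[[8.5,2.2,-29.5],[-0.062,0.255,0]],[[8.5,2.2,-29.5],[-0.062,0.255,0]]]'

```text
time_s: 10.05
tool_pos: [0.5659, 0.3107, 0.0516]
tcp_rot: [-0.085, 0.702, 0.085, 0.702]
contact_force: [-0.7, 0.1, -3.6]
gripper_width: 0.109
```

```bash
python3 look.py 5
```

```text
10.15 [0.56553787 0.31066542 0.05175774] 0.11305100981161074 [-0.38449406  0.14526035 -3.97146277] [-0.04356129 -0.04095706 -0.02389761]
(-91, 33, 15) [-8.3 -3.  29.3] [ 0.0618 -0.2537  0.0003]
(-91, 32, 10) [-4.6 -2.1 19.3] [ 0.041  -0.1689  0.0004]
(-91, 31.5, 5) [-1.7 -1.4  9.6] [ 0.0202 -0.0842  0.0004]
(-91, 31, 0) [ 0.4 -0.9 -0.5] [-0.0006  0.0006  0.0004]
```

View pics/side5.png

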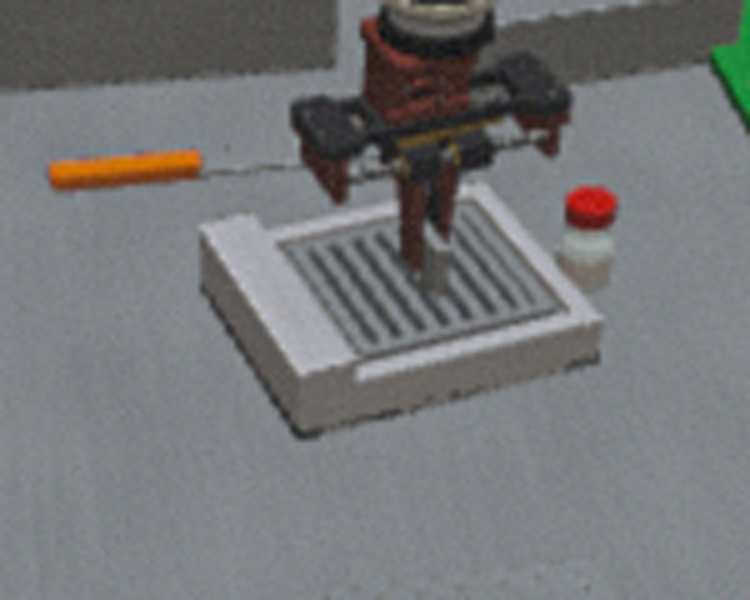

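View pics/wrist5.png

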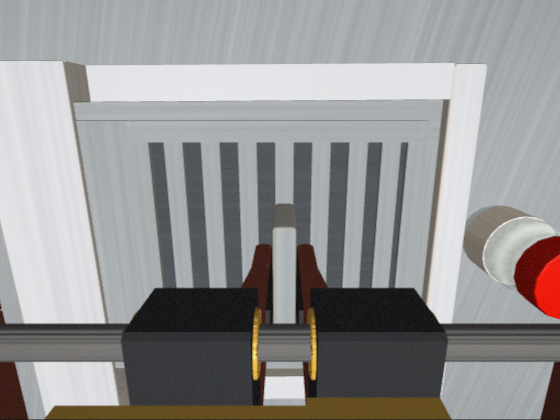

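Call:
step_arm --plan '[[[0,0,-0.8],[0,0,0]],[[0,0,-1.6],[0,0,0]],[[0,0,-1.6],[0,0,0]],[[0,0,-1.6],[0,0,0]]]'

```text
time_s: 10.65
tool_pos: [0.5654, 0.3107, 0.0504]
tcp_rot: [-0.085, 0.702, 0.085, 0.702]
contact_force: [-0.9, 0.5, -1.4]
gripper_width: 0.11
```

Call:
step_arm --plan '[[[0,0,-0.4],[0,0,0]],[[0,0,-0.4],[0,0,0]],[[0,0,-0.4],[0,0,0]]]'

```text
time_s: 11.02
tool_pos: [0.5654, 0.3107, 0.0504]
tcp_rot: [-0.085, 0.702, 0.085, 0.702]
contact_force: [-2.3, -0.8, 4.1]
gripper_width: 0.109
```

Call:
step_arm --plan '[[[0,0,0],[0,0,0]],[[0,0,0],[0,0,0]],[[0,0,0],[0,0,0]],[[0,0,0],[0,0,0]],[[0,0,0],[0,0,0]],[[0,0,0],[0,0,0]]]' --jaw 0

```text
time_s: 11.78
tool_pos: [0.5655, 0.3107, 0.0503]
tcp_rot: [-0.085, 0.702, 0.085, 0.702]
contact_force: [-0.4, 0.6, -0.2]
gripper_width: 0.5
```

Call:
step_arm --plan '[[[0,0,15],[0,0,0]],[[0,0,40],[0,0,0]],[[0,0,80],[0,0,0]],[[0,0,110],[0,0,0]],[[0,0,130],[0,0,0]],[[0,0,130],[0,0,0]],[[0,0,130],[0,0,0]]]'

```text
time_s: 12.65
tool_pos: [0.565, 0.3105, 0.18]
tcp_rot: [-0.085, 0.702, 0.085, 0.702]
contact_force: [-0.1, -0.3, -0.8]
gripper_width: 0.498
```

```bash
python3 look.py 6
```

```text
12.75 [0.56465129 0.31032908 0.17920531] 0.5043669738798028 [ 0.26988901  0.1285938  -0.16073934] [-0.05418558  0.10909221  0.03521729]
(-91, 33, 15) [ -7.4  -2.7 -98.1] [ 0.0625 -0.2556  0.0004]
(-91, 32, 10) [  -3.7   -1.8 -108.1] [ 0.0417 -0.1708  0.0004]
(-91, 31.5, 5) [  -0.8   -1.  -117.9] [ 0.0209 -0.0861  0.0004]
(-91, 31, 0) [   1.3   -0.5 -127.9] [ 0.0001 -0.0013  0.0004]
```

View pics/side6.png

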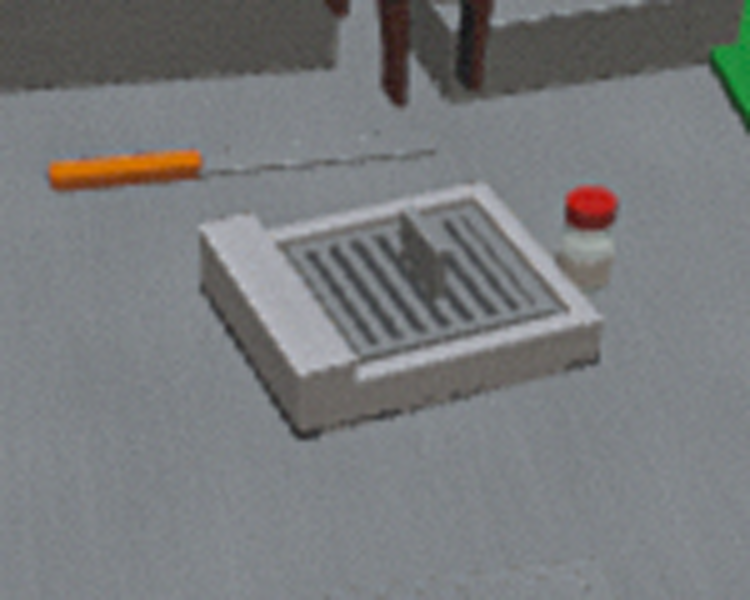

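View pics/wrist6.png

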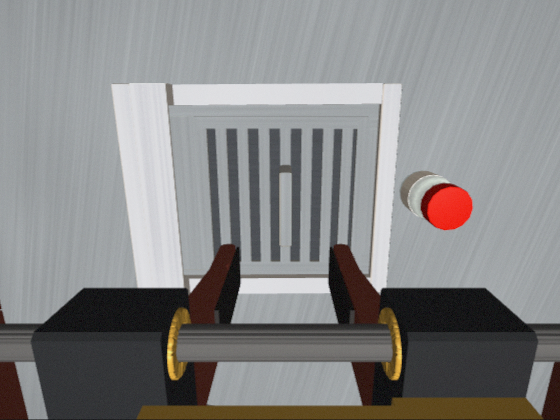

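Run:
```python
from station import env
from h import *
W=np.load("wrist6.npz");a=np.radians(EY)
def toext(p): d=p[:2]-EO; return (np.array([d@[np.cos(a),np.sin(a)],d@[-np.sin(a),np.cos(a)]])*1000).round(1)
print("handle",toext(cast(W,(286,172),.078)),toext(cast(W,(286,246),.078)),"slots",toext(cast(W,(207,130),.038)),toext(cast(W,(356,130),.038)),toext(cast(W,(212,262),.038)),toext(cast(W,(351,262),.038)))
print(env.observe()["contact_force"]); print(env.job_done())
```

```text
handle [18.9 30.8] [ 19.1 -28.5] slots [-47.1  59.4] [77.5 59.6] [-49.2 -60.2] [ 79.6 -59.9]
[ 0.26988901  0.1285938  -0.16073934]
the job is handed in; nothing more can be done
None
```

The grease filter is back in the extractor recess, released, with the arm clear above it; the job was handed in at about 12.8 s.

I gripped the filter by its handle, carried it over tilted 15° with the tongue end low, and slid the tongue about 19 mm under the lip. I then swung the handle side down flat, lowered it until it touched the ledge, and let go. I never moved the pan lid.

Last checks:
- **Position:** the handle measured at extractor x 19 mm and centred across the recess. That puts the filter about 1 mm off centre in x, well inside the 8 mm play.
- **Seating:** in both the side and wrist views the filter lies flat inside the walls, with its tongue under the lip.
- **Forces:** the readings stayed at 5 N or less throughout, and after release there was no contact force.

One small disagreement: wrist-camera views put the extractor about 2 mm from where the top and side views did. That is within the camera calibration, so I split the difference.

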